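# Lock the shaker platform for carrying

### The arm

A 6-joint arm with a two-finger parallel gripper is mounted at the origin on a cart in front of the work surface, level with it; the furniture and walls round the work are solid. World frame = base frame: x ahead of the robot, y to its left, z up, the work surface at z = 0. Lengths are in m, angles in rad, forces in N, time in s.
With the tool pointing down it reaches from about 0.375 to 0.9 m from the base axis. Payload 3.1 kg.
Tool frame: the origin (TCP) lies midway between the tips of the shut fingers; the grasp point (between the pads) lies 19 mm behind it (manip.grasp_offset is the distance from the TCP to the grasp point, in m); z points along the fingers, y is the line along which they close (so a half turn about z gives the same grasp; the last joint's range is limited). The gripper opens to 85 mm and grips with 20 to 120 N. Pads are 22 mm wide; open, the fingers measure 114 mm over their backs; the gripper's body (76 mm by 85 mm) begins 54 mm behind the grasp point. The pads swing forward as they close: fully open they stand 13 mm farther back than shut.
Start: joints at [1.058, 0.527, 1.433, -0, 1.181, -0.178], TCP at [0.205, 0.59, 0.231] pointing down, gripper open.
Joint ranges: [-3.08, 3.08], [-0.75, 2.2], [0.22, 2.44], [-1.43, 4.57], [0, 2.65], [-2.85, 2.85]. Speed limits (rad/s): [2.79, 2.79, 3.14, 3.14, 3.14, 3.14].

### API

Orientations are given as a unit quaternion [x, y, z, w].
In Python, from station import sensors, cams, order, manip gives the robot as it stands.
- The arm moves only by the tool move_arm, never from a script. Its argument "targets" is a list of rows, each an object of numbers: "dx", "dy", "dz": the shift along the world's x, y, z normalised to -1 to 1, where 1 is 25 mm; "rx", "ry", "rz": the turn, a rotation vector about the world's x, y, z normalised to -1 to 1, where 1 is 30 degrees. A call has exactly 10 rows; each row shifts and turns the commanded pose from where the row before left it; what a row does not reach is not made up. A row lasts 1/8 s, in which the tool goes at most 62.5 mm and 10.7 degrees, less where a joint would pass 70% of its speed; a pose out of reach is approached as far as the arm can. A call with a number of a shift or a turn outside -1 to 1 is refused whole. A call with a gripper value outside its range is refused whole. "claw" is the opening in per cent of the stroke, from 0 (shut) to 100 (fully open), set as the call begins (left out, the last holds). The fingers move at their own pace and stop on an object; "newtons" is the grip in N (left out, the last holds). Time passes only in rows, so rows that do not move let the fingers close, or fill a call up. It gives the time, the measured TCP pose, the force, the opening and the grip force at its end, in the units of the state.
- sensors.sense(): the state, without advancing time (a new reading comes with each control period).
- cams.snapshot(name): name is "scene" or "top" or "wrist"; returns the picture (400x640x3 uint8, red, green, blue); there is no depth.
- cams.camera_model(name): a dict with "fx", "fy", "cx", "cy" (pixels), "extrinsics" (4x4, takes a point from world to camera coordinates). Camera axes: x right, y down, z forward; pixel columns grow to the right and rows downward; lengths in m; the calibration is good to about 2 mm. The wrist camera is an equidistant fisheye: a pixel r from the principal point sees the ray r / f radians off the axis. A picture is of the moment at which its call begins: read the wrist's pose just before it. camera_model takes no time and is no camera call; for the wrist camera it gives the pose at the moment of the call.
- order.sign_off(): hands the job in; it is judged then, once.
The state is a dict: "t": time; "q": joint angles; "qd": joint speeds; "tau": joint torques, N m; "tcp_pos": TCP position; "tool_rot": TCP orientation; "force": force on the tool from outside, world axes, zero at the start; "ft_torque": the same for the moment, N m; "finger_gap": opening from 0.0 (shut) to 1.0 (fully open); "gripper_force": force on a finger pad.
Only numpy, scipy, OpenCV 4.12 (cv2) and the standard library are available. Lean on these libraries where they do the work, as an engineer would, in place of code of your own. Each camera call takes 0.05 s, during which the arm holds its last target. There are 200 camera calls.

### The job

Lock the bench shaker's platform: with closed fingertips or the side of a finger, gently push its black lock knob along the L-shaped slot away from the robot to the corner, then sideways towards the platform to the very end of the slot. Do not pinch or lift the knob, leave the dish and the vial on the platform and the things lying around where they are, and finish clear of everything.

Things in the scene. Friction and masses are not known exactly. Their poses are not given: they have to be found in the camera images.
- shaker: White bench shaker, fixed, 180 mm along its x (away from the robot, turned up to 0.45 rad), 300 mm along its y (left); origin under its centre on the worktop. Left half (y 8 to 142 mm): platform with rubber mat, top 58 mm up. Right half (y -150 to 0): flat metal cover, top 43 mm up, with a square-cornered L-shaped slot 24 mm wide: first leg along x, second along +y to the platform.
- gate_start (a point): Point on the cover's top: centre line of the slot's first leg, 12 mm from its near end; in the shaker's frame x -45, y -105, z 43 mm.
- gate_corner (a point): Point on the cover's top where the two legs' centre lines cross; in the shaker's frame x 30, y -105, z 43 mm. The first leg's far wall is 12 mm beyond it.
- gate_end (a point): Point on the cover's top: centre line of the slot's second leg, 12 mm from its closed end; in the shaker's frame x 30, y -45, z 43 mm. The knob pushed home against the end stands 2 mm beyond it.
- lock_knob: Black upright cylinder 30 mm across, from 46 to 80 mm above the worktop; its slippery 20 mm stem slides in the slot, a 60 mm foot disc is captive below (5 mm play up). Origin on its axis under the foot, 20 mm above the worktop. About 0.35 kg; slides at 1 to 2 N, no spring or detent, stays where left. Starts in the first leg, 0 to 25 mm from gate_start towards the corner.
- dish: Loose round glass petri dish, 90 mm across, 18 mm high, standing on the shaker's platform; origin under its centre. Leave alone.
- vial: Loose screw-cap vial, 25 mm across, 51 mm high, standing on the shaker's platform in front of the dish; origin under its centre. Leave alone.
- timer: Small loose lab timer, 66 x 58 x 20 mm, lying on the worktop to the right of the shaker; origin under its centre. Leave alone.
- marker: Loose felt marker, 136 mm long, 17 mm across, lying on the worktop to the right of the shaker; origin under its centre. Leave alone.
Not all that is in view belongs to the job. Leave any red look-alike of the lock_knob alone.

How it is judged:
By the outcome, as a careful person would: the job done as asked, in the order asked, and still so for the second after the job is handed in, with the robot touching nothing.
It also fails if it takes over 42 s, if anything falls off the work surface, if the arm or the gripper's body presses on something with over 40 N, if the wrist force passes 120 N, or if a joint passes its speed limit or range.

## Working session

There is one attempt and no reset: what is moved stays moved. The work goes in short steps, Python scripts to look and compute and a tool call to move; the robot and the scene stay as the last step left them, time stands still between calls to the robot, and variables do not carry over. Pictures are saved under pics/ and viewed, at most 10 in all, crops included, and the job is handed in when it is done.

Besides the shell and the picture viewer there is one more tool, called after ">>>" as name(argument=value, ...) on one line, values as JSON. move_arm: Moves the arm, as the interface text tells. Scaled input: -1 to 1 covers 25 mm each way for a shift and 30 degrees each way for a turn. Its arguments: {"type":"object","properties":{"targets":{"type":"array"},"claw":{"type":"number"},"newtons":{"type":"number"}},"required":["targets"]}

```bash
mkdir -p pics; ls
python3 - <<'E'
from station import sensors,cams
import cv2
for n in("scene","top"):
    im=cams.snapshot(n); cv2.imwrite(f"pics/{n}0.png",im[:,:,::-1])
    m=cams.camera_model(n); print(n,m)
s=sensors.sense(); print(s)
E
```

```text
pics
scene {'fx': 412.60598955617945, 'fy': 412.60598955617945, 'cx': 315.9355299871173, 'cy': 200.09318334349243, 'extrinsics': array([[-0.82570372, -0.56409258, -0.00359551,  0.38282288],
       [-0.43256763,  0.63724639, -0.63781054,  0.31402556],
       [ 0.36207542, -0.52508723, -0.77018491,  0.77744087],
       [ 0.        ,  0.        ,  0.        ,  1.        ]])}
top {'fx': 400.1902711897155, 'fy': 400.1902711897155, 'cx': 316.87401061765854, 'cy': 199.83409451363892, 'extrinsics': array([[ 0.0074027 , -0.99997196, -0.00113058, -0.07579156],
       [-0.98215235, -0.00705828, -0.18795461,  0.52496049],
       [ 0.18794136,  0.00250177, -0.98217707,  0.93551092],
       [ 0.        ,  0.        ,  0.        ,  1.        ]])}
{'t': 0.1, 'q': array([ 1.05750513e+00,  5.28342300e-01,  1.43381278e+00, -7.13495761e-06,
        1.18144729e+00, -1.78530415e-01]), 'qd': array([-5.44569097e-04, -6.39279465e-04, -2.59836664e-03,  5.17175157e-04,
       -9.97217278e-04, -3.16049303e-05]), 'tau': array([-6.11465839e-04, -4.43303740e+01, -1.78585643e+01, -2.71576582e-04,
        3.84079452e-03,  1.60697056e-05]), 'tcp_pos': array([0.20499403, 0.58970962, 0.23043821]), 'tool_rot': array([ 1.66598502e-01,  9.86024305e-01, -9.46456742e-04, -3.37597420e-04]), 'force': array([ 0.31859532, -1.20762647,  0.37686072]), 'ft_torque': array([-0.00033614,  0.01125334,  0.00541478]), 'gripper_force': 0.0, 'finger_gap': 0.9977911500569571}
```

View pics/top0.png

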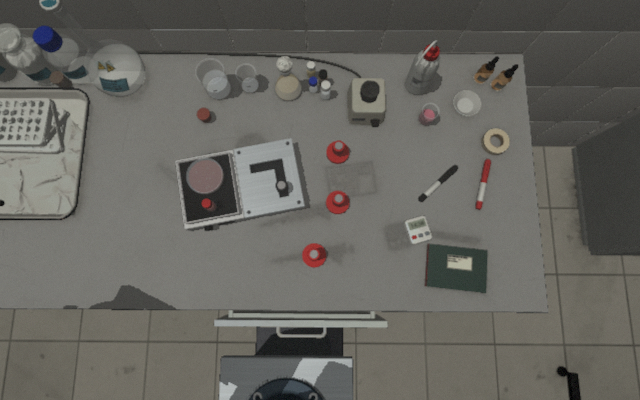

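View pics/scene0.png

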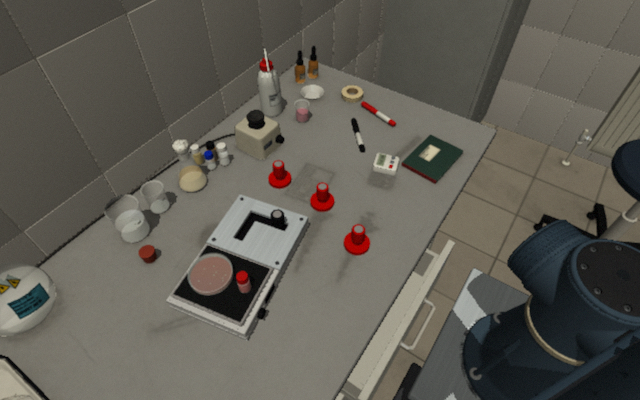

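Top view: the shaker spans about (176–303, 140–228), with the black knob in the slot's first leg near (282,185). The slot corner is about (282,165) and its end about (250,168). Things that could be mistaken for the knob are the red look-alikes at (338,152), (338,202) and (314,255), the stirrer's black dial at (370,90), and the black clamp at (210,227). I choose the one in the slot, (282,185), and check it in a close crop.

Run:
```python
import cv2
a=cv2.imread("pics/top0.png")[130:240,165:355]
cv2.imwrite("pics/c0.png",cv2.resize(a,None,fx=4,fy=4,interpolation=cv2.INTER_CUBIC))
```

```text
(no output)
```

View pics/c0.png

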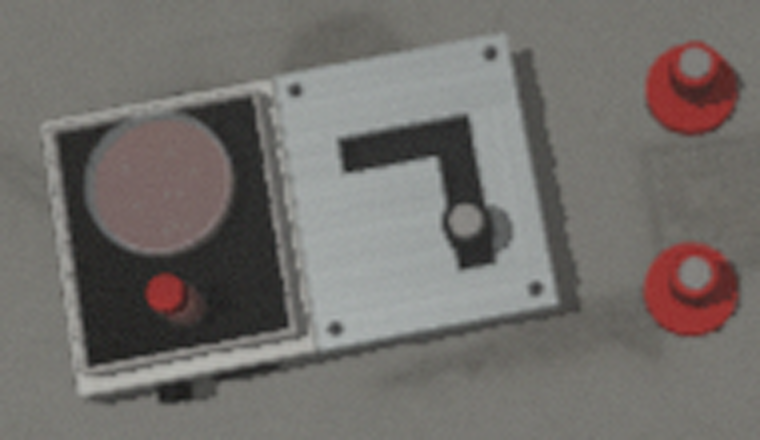

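The crop shows the black knob in the first leg, with its top centre at (465,220) and a light-grey cap. The slot's vertices are outer corner (467,115), end (338,140)/(345,172), inner corner (440,155), and start (495,262)/(461,270).

```bash
cat > h.py <<'E'
import numpy as np
from scipy.optimize import least_squares
from station import cams
def ray(name,uv,z):
    m=cams.camera_model(name);E=m["extrinsics"];R=E[:3,:3];c=-R.T@E[:3,3]
    d=R.T@np.array([(uv[0]-m["cx"])/m["fx"],(uv[1]-m["cy"])/m["fy"],1])
    return c+d*(z-c[2])/d[2]
E
python3 - <<'E'
from h import *
P=[((467,115),(42,-117)),((338,140),(42,-33)),((345,172),(18,-33)),((440,155),(18,-93)),((495,262),(-57,-117)),((461,270),(-57,-93)),((506,36),(90,-150)),((558,300),(-90,-150))]
f=lambda p:np.array([165+p[0]/4,130+p[1]/4])-.375
W=np.array([ray("top",f(p),.043)[:2] for p,_ in P]);S=np.array([s for _,s in P])/1e3
rot=lambda a:np.array([[np.cos(a),-np.sin(a)],[np.sin(a),np.cos(a)]])
r=least_squares(lambda q:(S@rot(q[2]).T+q[:2]-W).ravel(),[.5,0,0])
print(r.x,np.round(r.fun.reshape(-1,2)*1e3,1))
T=lambda x,y:(rot(r.x[2])@[x/1e3,y/1e3]+r.x[:2]).round(4)
for n,p in dict(start=(-45,-105),corner=(30,-105),end=(30,-45)).items():print(n,T(*p))
k=ray("top",f((465,220)),.080);print("knob",k,"shaker frame",(rot(-r.x[2])@(k[:2]-r.x[:2]))*1e3)
for n,u,z in (("vial",(166,293),.109),("dish",(160,182),.076)):print(n,ray("top",f(u),z))
E
```

```text
[0.5694845  0.12366492 0.20514075] [[ 1.5 -1. ]
 [ 1.4  0.3]
 [-1.4  0.6]
 [-0.6  1.3]
 [-0.7 -1.5]
 [-0.4  1. ]
 [ 2.7  0.1]
 [-2.6 -1. ]]
start [0.5468 0.0117]
corner [0.6202 0.027 ]
end [0.608  0.0857]
knob [0.55629101 0.01473007 0.08      ] shaker frame [ -35.10742362 -103.96316355]
vial [0.50517436 0.18349869 0.109     ]
dish [0.57951161 0.20057146 0.076     ]
```

>>> move_arm(targets=[{"dx":0.5,"dy":-0.97,"rz":0.1},{"dx":0.5,"dy":-0.97,"rz":0.1},{"dx":0.5,"dy":-0.97,"rz":0.1},{"dx":0.5,"dy":-0.97,"rz":0.1},{"dx":0.5,"dy":-0.97,"rz":0.1},{"dx":0.5,"dy":-0.97,"rz":0.1},{"dx":0.5,"dy":-0.97,"rz":0.1},{"dx":0.5,"dy":-0.97,"rz":0.1},{"dx":0.5,"dy":-0.97,"rz":0.1},{"dx":0.5,"dy":-0.97,"rz":0.1}], claw=0, newtons=20)

```text
schema error: expected keys dx, dy, dz, rx, ry, rz
```

>>> move_arm(targets=[{"dx":0.5,"dy":-0.97,"rz":0.03},{"dx":0.5,"dy":-0.97},{"dx":0.5,"dy":-0.97},{"dx":0.5,"dy":-0.97},{"dx":0.5,"dy":-0.97},{"dx":0.5,"dy":-0.97},{"dx":0.5,"dy":-0.97},{"dx":0.5,"dy":-0.97},{"dx":0.5,"dy":-0.97},{"dx":0.5,"dy":-0.97}])

```text
schema error: expected keys dx, dy, dz, rx, ry, rz
```

>>> move_arm(targets=[{"dx":0.5,"dy":-0.97,"dz":0,"rx":0,"ry":0,"rz":0.1},{"dx":0.5,"dy":-0.97,"dz":0,"rx":0,"ry":0,"rz":0.1},{"dx":0.5,"dy":-0.97,"dz":0,"rx":0,"ry":0,"rz":0.1},{"dx":0.5,"dy":-0.97,"dz":0,"rx":0,"ry":0,"rz":0.1},{"dx":0.5,"dy":-0.97,"dz":0,"rx":0,"ry":0,"rz":0.1},{"dx":0.5,"dy":-0.97,"dz":0,"rx":0,"ry":0,"rz":0.1},{"dx":0.5,"dy":-0.97,"dz":0,"rx":0,"ry":0,"rz":0.1},{"dx":0.5,"dy":-0.97,"dz":0,"rx":0,"ry":0,"rz":0.1},{"dx":0.5,"dy":-0.97,"dz":0,"rx":0,"ry":0,"rz":0.1},{"dx":0.5,"dy":-0.97,"dz":0,"rx":0,"ry":0,"rz":0.1}], claw=0, newtons=20)

```text
t: 1.35
tcp_pos: [0.3304, 0.3468, 0.231]
tool_rot: [-0.095, 0.995, -0.0, -0.0]
force: [0.5, 0.8, -1.0]
finger_gap: 0.006
gripper_force: 0.0
```

>>> move_arm(targets=[{"dx":0.5,"dy":-0.97,"dz":0,"rx":0,"ry":0,"rz":0.03},{"dx":0.5,"dy":-0.97,"dz":0,"rx":0,"ry":0,"rz":0},{"dx":0.5,"dy":-0.97,"dz":0,"rx":0,"ry":0,"rz":0},{"dx":0.5,"dy":-0.97,"dz":0,"rx":0,"ry":0,"rz":0},{"dx":0.5,"dy":-0.97,"dz":0,"rx":0,"ry":0,"rz":0},{"dx":0.5,"dy":-0.97,"dz":0,"rx":0,"ry":0,"rz":0},{"dx":0.5,"dy":-0.97,"dz":0,"rx":0,"ry":0,"rz":0},{"dx":0.5,"dy":-0.97,"dz":0,"rx":0,"ry":0,"rz":0},{"dx":0.5,"dy":-0.97,"dz":0,"rx":0,"ry":0,"rz":0},{"dx":0.5,"dy":-0.97,"dz":0,"rx":0,"ry":0,"rz":0}])

```text
t: 2.6
tcp_pos: [0.4554, 0.1045, 0.2311]
tool_rot: [-0.102, 0.995, 0.0, -0.0]
force: [1.2, 0.2, -0.3]
finger_gap: -0.003
gripper_force: 0.0
```

>>> move_arm(targets=[{"dx":0.35,"dy":-0.67,"dz":-0.5,"rx":0,"ry":0,"rz":0},{"dx":0.35,"dy":-0.67,"dz":-0.5,"rx":0,"ry":0,"rz":0},{"dx":0.35,"dy":-0.67,"dz":-0.5,"rx":0,"ry":0,"rz":0},{"dx":0.35,"dy":-0.67,"dz":-0.5,"rx":0,"ry":0,"rz":0},{"dx":0.35,"dy":-0.67,"dz":-0.5,"rx":0,"ry":0,"rz":0},{"dx":0.35,"dy":-0.67,"dz":-0.5,"rx":0,"ry":0,"rz":0},{"dx":0,"dy":0,"dz":-1,"rx":0,"ry":0,"rz":0},{"dx":0,"dy":0,"dz":-1,"rx":0,"ry":0,"rz":0},{"dx":0,"dy":0,"dz":-1,"rx":0,"ry":0,"rz":0},{"dx":0,"dy":0,"dz":-0.9,"rx":0,"ry":0,"rz":0}])

```text
t: 3.85
tcp_pos: [0.5082, 0.0041, 0.0575]
tool_rot: [-0.102, 0.995, -0.0, 0.0]
force: [0.5, -0.1, 0.8]
finger_gap: 0.001
gripper_force: 0.0
```

Run:
```python
from station import cams,sensors
import cv2
print(sensors.sense()["tcp_pos"])
a=cams.snapshot("scene")[180:340,160:320,::-1]
cv2.imwrite("pics/c1.png",cv2.resize(a,None,fx=3.7,fy=3.7,interpolation=cv2.INTER_CUBIC))
```

```text
[0.50815427 0.00414514 0.0574927 ]
```

View pics/c1.png

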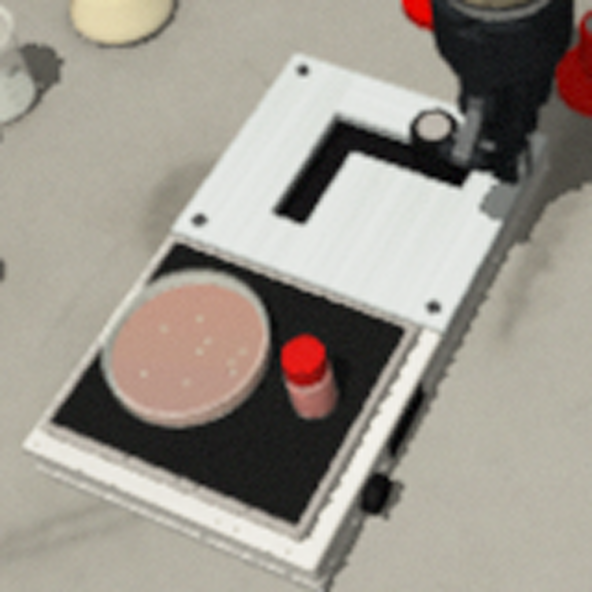

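The closed fingers stand right behind the knob (knob top at about (433,125) in the crop), in line with the first leg. I start pushing.

>>> move_arm(targets=[{"dx":0.196,"dy":0.041,"dz":0,"rx":0,"ry":0,"rz":0},{"dx":0.196,"dy":0.041,"dz":0,"rx":0,"ry":0,"rz":0},{"dx":0.196,"dy":0.041,"dz":0,"rx":0,"ry":0,"rz":0},{"dx":0.196,"dy":0.041,"dz":0,"rx":0,"ry":0,"rz":0},{"dx":0.196,"dy":0.041,"dz":0,"rx":0,"ry":0,"rz":0},{"dx":0.196,"dy":0.041,"dz":0,"rx":0,"ry":0,"rz":0},{"dx":0.196,"dy":0.041,"dz":0,"rx":0,"ry":0,"rz":0},{"dx":0.196,"dy":0.041,"dz":0,"rx":0,"ry":0,"rz":0},{"dx":0.196,"dy":0.041,"dz":0,"rx":0,"ry":0,"rz":0},{"dx":0.196,"dy":0.041,"dz":0,"rx":0,"ry":0,"rz":0}])

```text
t: 5.15
tcp_pos: [0.5571, 0.0151, 0.0588]
tool_rot: [-0.102, 0.995, 0.0, -0.0]
force: [-1.1, 0.8, 1.0]
finger_gap: -0.001
gripper_force: 0.7
```

>>> move_arm(targets=[{"dx":0.12,"dy":0.025,"dz":0,"rx":0,"ry":0,"rz":0},{"dx":0.12,"dy":0.025,"dz":0,"rx":0,"ry":0,"rz":0},{"dx":0.12,"dy":0.025,"dz":0,"rx":0,"ry":0,"rz":0},{"dx":0.12,"dy":0.025,"dz":0,"rx":0,"ry":0,"rz":0},{"dx":0.12,"dy":0.025,"dz":0,"rx":0,"ry":0,"rz":0},{"dx":0.12,"dy":0.025,"dz":0,"rx":0,"ry":0,"rz":0},{"dx":0.12,"dy":0.025,"dz":0,"rx":0,"ry":0,"rz":0},{"dx":0.12,"dy":0.025,"dz":0,"rx":0,"ry":0,"rz":0},{"dx":0.12,"dy":0.025,"dz":0,"rx":0,"ry":0,"rz":0},{"dx":0.12,"dy":0.025,"dz":0,"rx":0,"ry":0,"rz":0}])

```text
t: 6.4
tcp_pos: [0.587, 0.0213, 0.0588]
tool_rot: [-0.102, 0.995, -0.0, 0.0]
force: [-2.4, 0.3, -0.1]
finger_gap: 0.002
gripper_force: 0.6
```

Run:
```python
from station import cams,sensors
import cv2
s=sensors.sense();print(s["tcp_pos"],s["force"])
a=cams.snapshot("scene")[180:300,190:340,::-1]
cv2.imwrite("pics/c2.png",cv2.resize(a,None,fx=5,fy=5,interpolation=cv2.INTER_CUBIC))
```

```text
[0.5870265  0.02132066 0.05878168] [-2.40239289  0.33362096 -0.05800517]
```

View pics/c2.png

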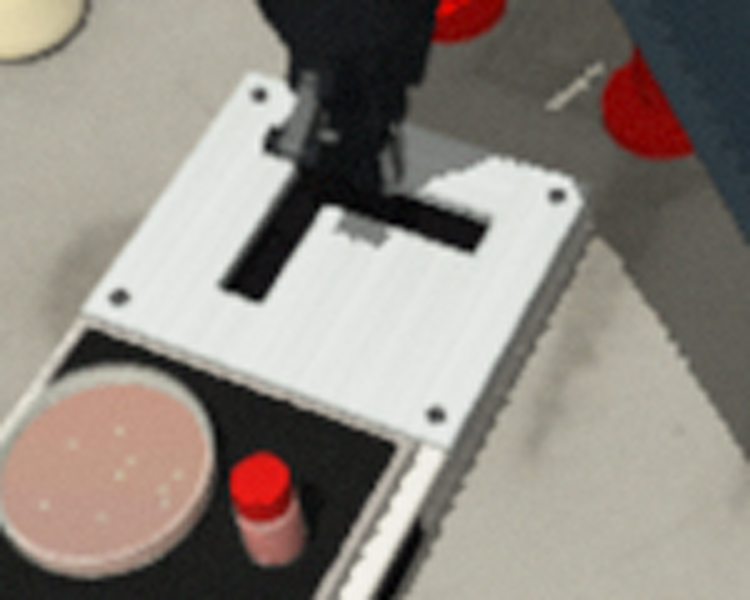

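The knob is hidden behind the fingers, but its occlusion and the −2.4 N contact force show it is being pushed near the corner. I creep to the wall.

>>> move_arm(targets=[{"dx":0.04,"dy":0.008,"dz":0,"rx":0,"ry":0,"rz":0},{"dx":0.04,"dy":0.008,"dz":0,"rx":0,"ry":0,"rz":0},{"dx":0.04,"dy":0.008,"dz":0,"rx":0,"ry":0,"rz":0},{"dx":0.04,"dy":0.008,"dz":0,"rx":0,"ry":0,"rz":0},{"dx":0.04,"dy":0.008,"dz":0,"rx":0,"ry":0,"rz":0},{"dx":0.04,"dy":0.008,"dz":0,"rx":0,"ry":0,"rz":0},{"dx":0.04,"dy":0.008,"dz":0,"rx":0,"ry":0,"rz":0},{"dx":0,"dy":0,"dz":0,"rx":0,"ry":0,"rz":0},{"dx":0,"dy":0,"dz":0,"rx":0,"ry":0,"rz":0},{"dx":0,"dy":0,"dz":0,"rx":0,"ry":0,"rz":0}])

```text
t: 7.7
tcp_pos: [0.594, 0.0227, 0.0588]
tool_rot: [-0.102, 0.995, -0.0, 0.0]
force: [-0.6, 0.7, 0.9]
finger_gap: 0.004
gripper_force: 0.2
```

>>> move_arm(targets=[{"dx":0.02,"dy":0.004,"dz":0,"rx":0,"ry":0,"rz":0},{"dx":0.02,"dy":0.004,"dz":0,"rx":0,"ry":0,"rz":0},{"dx":0.02,"dy":0.004,"dz":0,"rx":0,"ry":0,"rz":0},{"dx":0.02,"dy":0.004,"dz":0,"rx":0,"ry":0,"rz":0},{"dx":0,"dy":0,"dz":0,"rx":0,"ry":0,"rz":0},{"dx":0,"dy":0,"dz":0,"rx":0,"ry":0,"rz":0},{"dx":0,"dy":0,"dz":0,"rx":0,"ry":0,"rz":0},{"dx":0,"dy":0,"dz":0,"rx":0,"ry":0,"rz":0},{"dx":0,"dy":0,"dz":0,"rx":0,"ry":0,"rz":0},{"dx":0,"dy":0,"dz":0,"rx":0,"ry":0,"rz":0}])

```text
t: 8.95
tcp_pos: [0.5959, 0.0231, 0.0588]
tool_rot: [-0.102, 0.995, 0.0, 0.0]
force: [-1.3, 1.5, 1.3]
finger_gap: -0.001
gripper_force: 0.4
```

>>> move_arm(targets=[{"dx":0.02,"dy":0.004,"dz":0,"rx":0,"ry":0,"rz":0},{"dx":0.02,"dy":0.004,"dz":0,"rx":0,"ry":0,"rz":0},{"dx":0.02,"dy":0.004,"dz":0,"rx":0,"ry":0,"rz":0},{"dx":0.02,"dy":0.004,"dz":0,"rx":0,"ry":0,"rz":0},{"dx":0,"dy":0,"dz":0,"rx":0,"ry":0,"rz":0},{"dx":0,"dy":0,"dz":0,"rx":0,"ry":0,"rz":0},{"dx":0,"dy":0,"dz":0,"rx":0,"ry":0,"rz":0},{"dx":0,"dy":0,"dz":0,"rx":0,"ry":0,"rz":0},{"dx":0,"dy":0,"dz":0,"rx":0,"ry":0,"rz":0},{"dx":0,"dy":0,"dz":0,"rx":0,"ry":0,"rz":0}])

```text
t: 10.2
tcp_pos: [0.5979, 0.0235, 0.0588]
tool_rot: [-0.102, 0.995, -0.0, 0.0]
force: [-0.3, -0.8, 0.5]
finger_gap: 0.001
gripper_force: 0.3
```

>>> move_arm(targets=[{"dx":-0.196,"dy":-0.041,"dz":0,"rx":0,"ry":0,"rz":0},{"dx":-0.196,"dy":-0.041,"dz":0,"rx":0,"ry":0,"rz":0},{"dx":-0.196,"dy":-0.041,"dz":0,"rx":0,"ry":0,"rz":0},{"dx":0,"dy":0,"dz":1,"rx":0,"ry":0,"rz":0},{"dx":0,"dy":0,"dz":1,"rx":0,"ry":0,"rz":0},{"dx":0,"dy":0,"dz":1,"rx":0,"ry":0,"rz":0},{"dx":0.45,"dy":-0.41,"dz":0,"rx":0,"ry":0,"rz":0},{"dx":0.45,"dy":-0.41,"dz":0,"rx":0,"ry":0,"rz":0},{"dx":0.45,"dy":-0.41,"dz":0,"rx":0,"ry":0,"rz":0},{"dx":0.45,"dy":-0.41,"dz":0,"rx":0,"ry":0,"rz":0}])

```text
t: 11.45
tcp_pos: [0.6286, -0.0216, 0.1327]
tool_rot: [-0.102, 0.995, 0.0, -0.001]
force: [-0.2, 0.1, -0.1]
finger_gap: -0.001
gripper_force: 0.0
```

Run:
```python
from station import cams,sensors
import cv2
s=sensors.sense();print(s["tcp_pos"],s["force"])
a=cams.snapshot("scene")[180:300,190:340,::-1]
cv2.imwrite("pics/c3.png",cv2.resize(a,None,fx=5,fy=5,interpolation=cv2.INTER_CUBIC))
```

```text
[ 0.62860359 -0.02161019  0.13266824] [-0.21046143  0.11859099 -0.09120673]
```

View pics/c3.png

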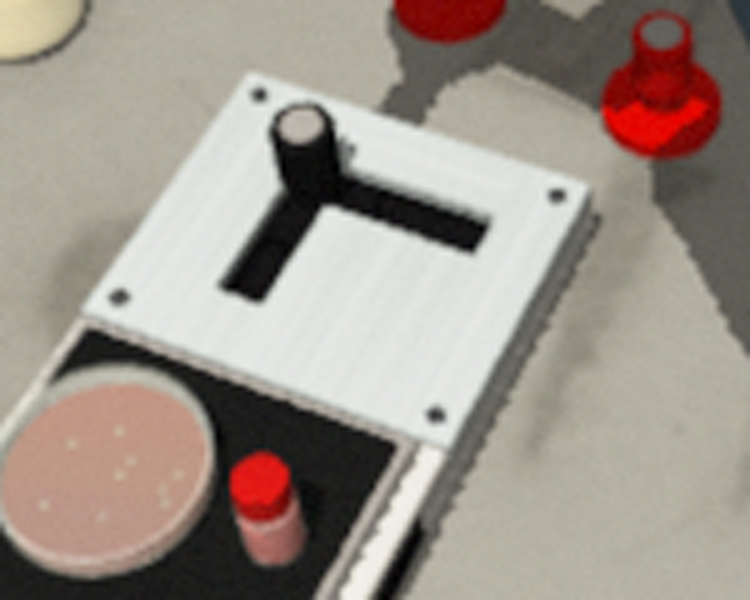

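The knob stands upright at the corner with its top centre at crop (303,125); slot end corners are (220,285)/(263,300) and start corners (492,215)/(473,252). I check its position relative to those.

Run:
```python
from h import *
P=[((220,285),(42,-33)),((263,300),(18,-33)),((323,206),(18,-93)),((492,215),(-57,-117)),((473,252),(-57,-93)),((250,73),(90,-150)),((592,185),(-90,-150))]
f=lambda p:np.array([190+p[0]/5,180+p[1]/5])-.4
W=np.array([ray("scene",f(p),.043)[:2] for p,_ in P]);S=np.array([s for _,s in P])/1e3
rot=lambda a:np.array([[np.cos(a),-np.sin(a)],[np.sin(a),np.cos(a)]])
r=least_squares(lambda q:(S@rot(q[2]).T+q[:2]-W).ravel(),[.5,0,0])
print(r.x,np.round(r.fun.reshape(-1,2)*1e3,1))
k=ray("scene",f((303,125)),.080);print("knob",k,"shaker frame",(rot(-r.x[2])@(k[:2]-r.x[:2]))*1e3)
```

```text
[0.57212992 0.12335954 0.20502555] [[ 1.5  2.2]
 [-0.9  1.9]
 [-0.1 -1.9]
 [-1.5 -1.3]
 [-1.1  0.8]
 [ 1.4 -1.1]
 [ 0.8 -0.6]]
knob [0.62399985 0.02676295 0.08      ] shaker frame [  31.1172458  -105.13376173]
```

>>> move_arm(targets=[{"dx":0.16,"dy":0.03,"dz":-0.9,"rx":0,"ry":0,"rz":0},{"dx":0,"dy":0,"dz":-1,"rx":0,"ry":0,"rz":0},{"dx":0,"dy":0,"dz":-1,"rx":0,"ry":0,"rz":0},{"dx":0,"dy":0,"dz":0,"rx":0,"ry":0,"rz":0},{"dx":-0.041,"dy":0.196,"dz":0,"rx":0,"ry":0,"rz":0},{"dx":-0.041,"dy":0.196,"dz":0,"rx":0,"ry":0,"rz":0},{"dx":-0.041,"dy":0.196,"dz":0,"rx":0,"ry":0,"rz":0},{"dx":-0.041,"dy":0.196,"dz":0,"rx":0,"ry":0,"rz":0},{"dx":-0.041,"dy":0.196,"dz":0,"rx":0,"ry":0,"rz":0},{"dx":-0.041,"dy":0.196,"dz":0,"rx":0,"ry":0,"rz":0}])

```text
t: 12.75
tcp_pos: [0.6264, 0.0096, 0.0617]
tool_rot: [-0.102, 0.995, -0.0, 0.001]
force: [-0.2, -1.3, 1.0]
finger_gap: -0.001
gripper_force: 0.7
```

>>> move_arm(targets=[{"dx":-0.033,"dy":0.157,"dz":0,"rx":0,"ry":0,"rz":0},{"dx":-0.033,"dy":0.157,"dz":0,"rx":0,"ry":0,"rz":0},{"dx":-0.033,"dy":0.157,"dz":0,"rx":0,"ry":0,"rz":0},{"dx":-0.033,"dy":0.157,"dz":0,"rx":0,"ry":0,"rz":0},{"dx":-0.033,"dy":0.157,"dz":0,"rx":0,"ry":0,"rz":0},{"dx":-0.033,"dy":0.157,"dz":0,"rx":0,"ry":0,"rz":0},{"dx":-0.033,"dy":0.157,"dz":0,"rx":0,"ry":0,"rz":0},{"dx":-0.033,"dy":0.157,"dz":0,"rx":0,"ry":0,"rz":0},{"dx":-0.033,"dy":0.157,"dz":0,"rx":0,"ry":0,"rz":0},{"dx":-0.033,"dy":0.157,"dz":0,"rx":0,"ry":0,"rz":0}])

```text
t: 14.0
tcp_pos: [0.6176, 0.0491, 0.0613]
tool_rot: [-0.102, 0.995, 0.0, -0.0]
force: [-0.1, -2.1, 0.8]
finger_gap: -0.002
gripper_force: 0.7
```

>>> move_arm(targets=[{"dx":-0.008,"dy":0.04,"dz":0,"rx":0,"ry":0,"rz":0},{"dx":-0.008,"dy":0.04,"dz":0,"rx":0,"ry":0,"rz":0},{"dx":-0.008,"dy":0.04,"dz":0,"rx":0,"ry":0,"rz":0},{"dx":-0.008,"dy":0.04,"dz":0,"rx":0,"ry":0,"rz":0},{"dx":-0.008,"dy":0.04,"dz":0,"rx":0,"ry":0,"rz":0},{"dx":-0.008,"dy":0.04,"dz":0,"rx":0,"ry":0,"rz":0},{"dx":-0.008,"dy":0.04,"dz":0,"rx":0,"ry":0,"rz":0},{"dx":0,"dy":0,"dz":0,"rx":0,"ry":0,"rz":0},{"dx":0,"dy":0,"dz":0,"rx":0,"ry":0,"rz":0},{"dx":0,"dy":0,"dz":0,"rx":0,"ry":0,"rz":0}])

```text
t: 15.25
tcp_pos: [0.6162, 0.056, 0.0612]
tool_rot: [-0.102, 0.995, 0.0, -0.0]
force: [-0.3, -0.4, 1.0]
finger_gap: 0.001
gripper_force: 0.2
```

>>> move_arm(targets=[{"dx":-0.004,"dy":0.02,"dz":0,"rx":0,"ry":0,"rz":0},{"dx":-0.004,"dy":0.02,"dz":0,"rx":0,"ry":0,"rz":0},{"dx":-0.004,"dy":0.02,"dz":0,"rx":0,"ry":0,"rz":0},{"dx":-0.004,"dy":0.02,"dz":0,"rx":0,"ry":0,"rz":0},{"dx":-0.004,"dy":0.02,"dz":0,"rx":0,"ry":0,"rz":0},{"dx":0,"dy":0,"dz":0,"rx":0,"ry":0,"rz":0},{"dx":0,"dy":0,"dz":0,"rx":0,"ry":0,"rz":0},{"dx":0,"dy":0,"dz":0,"rx":0,"ry":0,"rz":0},{"dx":0,"dy":0,"dz":0,"rx":0,"ry":0,"rz":0},{"dx":0,"dy":0,"dz":0,"rx":0,"ry":0,"rz":0}])

```text
t: 16.5
tcp_pos: [0.6158, 0.0584, 0.0613]
tool_rot: [-0.102, 0.995, 0.0, -0.0]
force: [-0.7, -0.2, -0.8]
finger_gap: -0.003
gripper_force: 0.2
```

>>> move_arm(targets=[{"dx":-0.003,"dy":0.015,"dz":0,"rx":0,"ry":0,"rz":0},{"dx":-0.003,"dy":0.015,"dz":0,"rx":0,"ry":0,"rz":0},{"dx":-0.003,"dy":0.015,"dz":0,"rx":0,"ry":0,"rz":0},{"dx":-0.003,"dy":0.015,"dz":0,"rx":0,"ry":0,"rz":0},{"dx":0,"dy":0,"dz":0,"rx":0,"ry":0,"rz":0},{"dx":0,"dy":0,"dz":0,"rx":0,"ry":0,"rz":0},{"dx":0,"dy":0,"dz":0,"rx":0,"ry":0,"rz":0},{"dx":0,"dy":0,"dz":0,"rx":0,"ry":0,"rz":0},{"dx":0,"dy":0,"dz":0,"rx":0,"ry":0,"rz":0},{"dx":0,"dy":0,"dz":0,"rx":0,"ry":0,"rz":0}])

```text
t: 17.75
tcp_pos: [0.6155, 0.0598, 0.0613]
tool_rot: [-0.102, 0.995, 0.0, 0.0]
force: [-0.2, -1.1, 0.5]
finger_gap: 0.0
gripper_force: 0.3
```

Run:
```python
from station import cams,sensors
import cv2
s=sensors.sense();print(s["tcp_pos"],s["force"])
a=cams.snapshot("scene")[180:300,190:340,::-1]
cv2.imwrite("pics/c4.png",cv2.resize(a,None,fx=5,fy=5,interpolation=cv2.INTER_CUBIC))
```

```text
[0.61551695 0.05984838 0.06130032] [-0.24583102 -1.12569514  0.50477761]
```

View pics/c4.png

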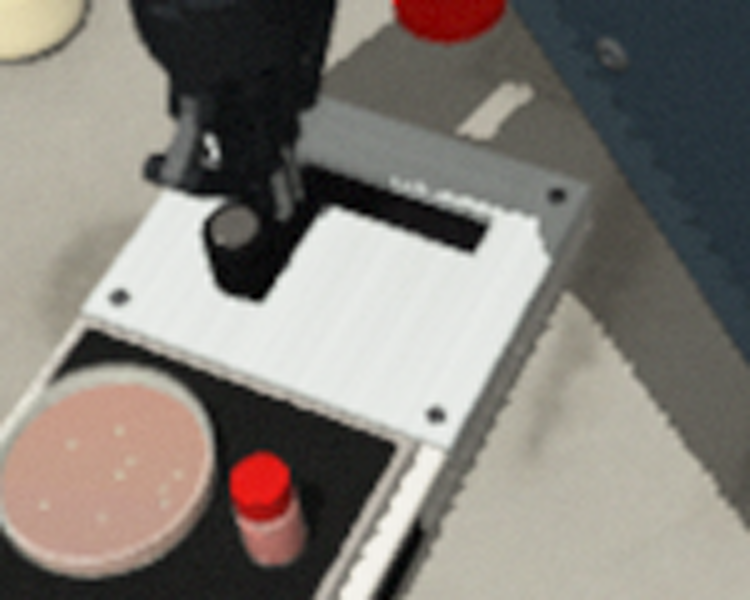

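The knob is in the second leg with its top centre at crop (235,227), and the fingers are behind it. I work out how much travel is left.

Run:
```python
from h import *
a=.205;R=np.array([[np.cos(a),np.sin(a)],[-np.sin(a),np.cos(a)]])
k=ray("scene",np.array([190+235/5,180+227/5])-.4,.080)
for o in ([.5721,.1234],[.5695,.1237]):print(k,R@(k[:2]-o)*1e3, R@(np.array([.6155,.0598])-o)*1e3)
```

```text
[0.61156251 0.08688133 0.08      ] [ 31.2021973  -43.78727656] [ 29.54437536 -71.10309336]
[0.61156251 0.08688133 0.08      ] [ 33.68668571 -44.61026947] [ 32.02886377 -71.92608627]
```

>>> move_arm(targets=[{"dx":-0.003,"dy":0.015,"dz":0,"rx":0,"ry":0,"rz":0},{"dx":-0.003,"dy":0.015,"dz":0,"rx":0,"ry":0,"rz":0},{"dx":-0.003,"dy":0.015,"dz":0,"rx":0,"ry":0,"rz":0},{"dx":-0.003,"dy":0.015,"dz":0,"rx":0,"ry":0,"rz":0},{"dx":0,"dy":0,"dz":0,"rx":0,"ry":0,"rz":0},{"dx":0,"dy":0,"dz":0,"rx":0,"ry":0,"rz":0},{"dx":0,"dy":0,"dz":0,"rx":0,"ry":0,"rz":0},{"dx":0,"dy":0,"dz":0,"rx":0,"ry":0,"rz":0},{"dx":0,"dy":0,"dz":0,"rx":0,"ry":0,"rz":0},{"dx":0,"dy":0,"dz":0,"rx":0,"ry":0,"rz":0}])

```text
t: 19.05
tcp_pos: [0.6153, 0.0612, 0.0613]
tool_rot: [-0.102, 0.995, -0.0, 0.0]
force: [0.7, -2.8, -0.4]
finger_gap: -0.002
gripper_force: 1.1
```

>>> move_arm(targets=[{"dx":-0.003,"dy":0.015,"dz":0,"rx":0,"ry":0,"rz":0},{"dx":-0.003,"dy":0.015,"dz":0,"rx":0,"ry":0,"rz":0},{"dx":0,"dy":0,"dz":0,"rx":0,"ry":0,"rz":0},{"dx":0,"dy":0,"dz":0,"rx":0,"ry":0,"rz":0},{"dx":0,"dy":0,"dz":0,"rx":0,"ry":0,"rz":0},{"dx":0,"dy":0,"dz":0,"rx":0,"ry":0,"rz":0},{"dx":0,"dy":0,"dz":0,"rx":0,"ry":0,"rz":0},{"dx":0,"dy":0,"dz":0,"rx":0,"ry":0,"rz":0},{"dx":0,"dy":0,"dz":0,"rx":0,"ry":0,"rz":0},{"dx":0,"dy":0,"dz":0,"rx":0,"ry":0,"rz":0}])

```text
t: 20.3
tcp_pos: [0.6154, 0.0617, 0.0615]
tool_rot: [-0.102, 0.995, -0.0, 0.0]
force: [-0.4, -4.4, -0.0]
finger_gap: -0.002
gripper_force: 2.6
```

>>> move_arm(targets=[{"dx":-0.003,"dy":0.015,"dz":0,"rx":0,"ry":0,"rz":0},{"dx":-0.003,"dy":0.015,"dz":0,"rx":0,"ry":0,"rz":0},{"dx":0,"dy":0,"dz":0,"rx":0,"ry":0,"rz":0},{"dx":0,"dy":0,"dz":0,"rx":0,"ry":0,"rz":0},{"dx":0,"dy":0,"dz":0,"rx":0,"ry":0,"rz":0},{"dx":0,"dy":0,"dz":0,"rx":0,"ry":0,"rz":0},{"dx":0,"dy":0,"dz":0,"rx":0,"ry":0,"rz":0},{"dx":0,"dy":0,"dz":0,"rx":0,"ry":0,"rz":0},{"dx":0,"dy":0,"dz":0,"rx":0,"ry":0,"rz":0},{"dx":0,"dy":0,"dz":0,"rx":0,"ry":0,"rz":0}])

```text
t: 21.55
tcp_pos: [0.6155, 0.062, 0.0617]
tool_rot: [-0.102, 0.995, -0.001, 0.001]
force: [0.7, -6.0, 1.9]
finger_gap: -0.001
gripper_force: 3.2
```

The static force rises from 1 to 6 N while the tool barely moves, so the knob is at the slot's end. I back off and lift clear.

>>> move_arm(targets=[{"dx":0.02,"dy":-0.1,"dz":0,"rx":0,"ry":0,"rz":0},{"dx":0.041,"dy":-0.196,"dz":0,"rx":0,"ry":0,"rz":0},{"dx":0.041,"dy":-0.196,"dz":0,"rx":0,"ry":0,"rz":0},{"dx":0.041,"dy":-0.196,"dz":0,"rx":0,"ry":0,"rz":0},{"dx":0.041,"dy":-0.196,"dz":0,"rx":0,"ry":0,"rz":0},{"dx":0,"dy":0,"dz":1,"rx":0,"ry":0,"rz":0},{"dx":0,"dy":0,"dz":1,"rx":0,"ry":0,"rz":0},{"dx":0,"dy":-0.5,"dz":1,"rx":0,"ry":0,"rz":0},{"dx":0,"dy":-0.5,"dz":1,"rx":0,"ry":0,"rz":0},{"dx":0,"dy":0,"dz":0,"rx":0,"ry":0,"rz":0}])

```text
t: 22.8
tcp_pos: [0.6212, 0.0147, 0.1634]
tool_rot: [-0.101, 0.995, -0.001, 0.003]
force: [0.6, -0.0, -0.5]
finger_gap: -0.004
gripper_force: 0.0
```

Run:
```python
from station import cams,sensors
import cv2
s=sensors.sense();print(s["t"],s["tcp_pos"],s["force"])
a=cams.snapshot("scene")[180:300,190:340,::-1]
cv2.imwrite("pics/c5.png",cv2.resize(a,None,fx=5,fy=5,interpolation=cv2.INTER_CUBIC))
```

```text
22.8 [0.62119236 0.01467565 0.16337841] [ 0.62348355 -0.03124008 -0.48676158]
```

View pics/c5.png

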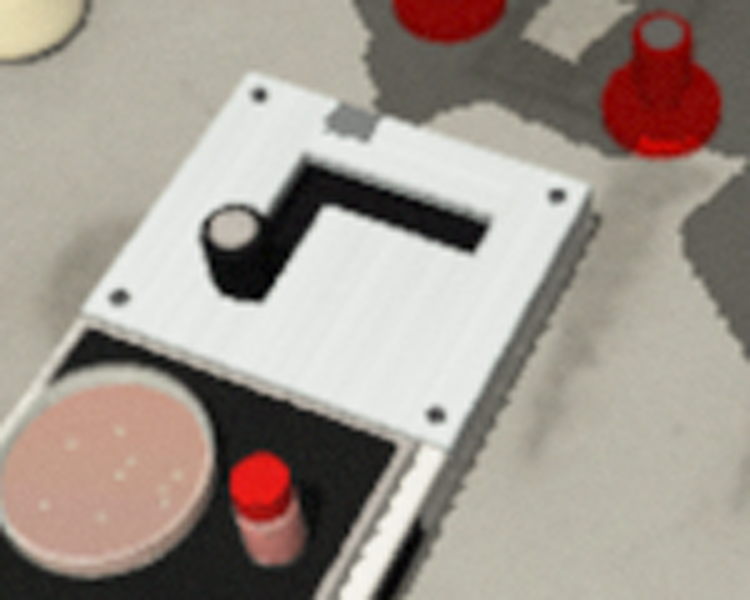

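The knob stands at the slot's end, with its top at (233,229). The dish and vial haven't moved, and the gripper is clear.

```bash
python3 -c "
from station import order
print(order.sign_off())"
```

```text
the job is handed in; nothing more can be done
None
```

The lock knob was pushed to the slot's corner and then home to its closed end, about 23 s in; the dish and vial are where they were, the gripper was lifted clear, and the job is handed in.

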